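# Set the hinge carton at its picking slant

### The arm

A 7-joint arm with a two-finger parallel gripper is mounted at the origin on a cart in front of the work surface, level with it; the furniture and walls round the work are solid. World frame = base frame: x ahead of the robot, y to its left, z up, the work surface at z = 0. Lengths are in m, angles in rad, forces in N, time in s.
With the tool pointing down it reaches from about 0.425 to 0.925 m from the base axis. Payload 6.8 kg.
Tool frame: the origin (TCP) lies at the very end of the fingers, on their centre line; the grasp point (between the pads) lies 19 mm behind it; z points along the fingers, y is the line along which they close (so a half turn about z gives the same grasp; the last joint's range is limited). The gripper opens to 85 mm and grips with 20 to 120 N. Pads are 22 mm wide; open, the fingers measure 114 mm over their backs; the gripper's body (76 mm by 85 mm) begins 54 mm behind the grasp point. The pads swing forward as they close: fully open they stand 13 mm farther back than shut.
Start: joints at [-1.342, 0.477, 0.022, 1.555, -0.011, 1.109, -0.083], TCP at [0.223, 0.637, 0.231] pointing down, gripper open.
Joint ranges: [-2.96, 2.96], [-0.34, 2.1], [-1.41, 1.46], [0.24, 2.44], [-1.37, 4.51], [0.17, 1.92], [-2.96, 2.96]. Speed limits (rad/s): [2.39, 2.39, 3.14, 3.14, 3.14, 3.14, 3.14].

### API

Orientations are given as a rotation vector (axis times angle).
In Python, from bench import get_obs, grab_frame, hand_in gives the robot as it stands.
- The arm moves only by the tool drive_tool, never from a script. Its argument "rows" is a list of rows, each an object with "offset": the shift along the tool's x, y, z as a fraction of full scale, a list of three; "rotation": the turn, a rotation vector about the tool's x, y, z as a fraction of full scale, a list of three; "claw": the opening, from 0 (shut) to 1 (fully open). In form: [{"offset": [tx, ty, tz], "rotation": [wx, wy, wz], "claw": claw}, ...]. A call has 1 to 20 rows; each row is the pose to reach, as a shift and turn from the pose commanded when the call began, along the tool's axes at that moment; what a row does not reach only later rows make up. Full scale, the value 1, is 0.15 m for a shift and 2 rad for a turn. A row lasts 1/12 s, in which the tool goes at most 41.7 mm and 7.16 degrees, less where a joint would pass 70% of its speed; a pose out of reach is approached as far as the arm can. A call with a number of a shift or a turn outside -1 to 1 is refused whole. A call with a gripper value outside its range is refused whole. The fingers move at their own pace and stop on an object; "force" is the grip in N (left out, the last holds). Time passes only in rows, so rows that repeat a pose let the fingers close. It gives the time, the measured TCP pose, the force, the opening and the grip force at its end, in the units of the state.
- get_obs(): the state, without advancing time (a new reading comes with each control period).
- grab_frame(name): name is "scene" or "top"; returns a dict with "frame" (480x640x3 uint8, red, green, blue), "z_map" (480x640 float32, m along the optical axis (not along the pixel's ray), 0 where there is no reading), "vfov" (degrees; the focal length in pixels is half the picture's height over the tangent of half this angle, whatever the lens; pixels are square), "cx", "cy" (the principal point, pixels), "R" (3x3) and "t" (3): a world point X has camera coordinates R X + t. Camera axes: x right, y down, z forward; pixel columns grow to the right and rows downward; lengths in m; the calibration is good to about 2 mm. A picture is of the moment at which its call begins.
- hand_in(): hands the job in; it is judged then, once.
The state is a dict: "clock": time; "joints": joint angles; "qvel": joint speeds; "tau": joint torques, N m; "tcp_pos": TCP position; "orientation": TCP orientation; "contact_force": force on the tool from outside, world axes, zero at the start; "moment": the same for the moment, N m; "grip_width": finger opening in m; "gripper_force": force on a finger pad.
Only numpy, scipy, OpenCV 4.12 (cv2) and the standard library are available. Lean on these libraries where they do the work, as an engineer would, in place of code of your own. Each camera call takes 0.05 s, during which the arm holds its last target. There are 200 camera calls.

### The job

The cardboard carton stands on end in the blue stand and must be set at its picking slant. Tip it back on its rear bottom edge, without lifting it off the stand, until it leans by itself on the steel back bar; then roll the orange thumbwheel away from you with a fingertip until the steel blade is fully in under the carton. Finally tip the carton forward again and let it down gently, never letting it fall, so that it rests on the blade; leave the things around it alone.

Things in the scene. Friction and masses are not known exactly. Their poses are not given: they have to be found in the camera images.
- stand: Blue tilting stand, fixed to the bench. Origin at bench level, under the middle of the upright carton's rear bottom edge; x to the back (from wheel to back bar), y left, z up. In this frame, mm: base plate x -200 to 70, y -50 to 50, 4 thick; the carton stands on it at about x -90 to 0, between side guides with inner faces at y -24 and 24, x -85 to -5, top z 29.
- back_bar (a point): Middle of the steel back bar: 10 mm rod along y at stand (57, 0, 67), on posts at y -38 and 38. The carton passes its balance at 30 degrees and leans stably on the bar at about 39 degrees (0.68 rad). At stand x 3.5 a steel heel strip, top z 7.5, keeps the rear bottom edge from sliding back.
- carton: Loose rigid cardboard carton standing on end: 156 high, 90 deep (front to back), 42 wide, 0.2 to 0.4 kg. Origin half-way up (78 above its lower end), half-way front to back, on its left side face; own y points up the carton, own x to the back, own z to the right into it (middle at z 21). It can be pushed near the top or pinched across its 42 mm width.
- carton_heel (a point): Middle of the carton's rear bottom edge, on which it tips
- carton_toe (a point): Middle of the carton's front bottom edge, under which the blade goes
- blade (a joint): Position of the flat steel blade, m: 0 = out, 0.043 = fully in. 34 wide, 8 thick, it lies on the base plate and moves to the stand's +x; tip at stand x -104 when out, -61 when in. Blunt: it cannot pass under the upright carton. Resting on the blade's tip edge, the carton slants back about 7.6 degrees (0.13 rad).
- blade_tip (a point): Upper middle of the blade's tip, 12.5 above the bench; moves with the blade
- thumbwheel (a joint): Angle of the thumbwheel, rad, 0 to 1.955, geared to the blade (22 mm of blade a radian). Rolling its top toward the stand's +x (away from the robot) increases it and drives the blade in. It turns lightly (under 1 N at the rim) and stays where it is left.
- wheel_top (a point): Highest point of the orange thumbwheel, fixed at stand (-150, 0, 58). Wheel 44 diameter, 11 wide, axle along y; only its top 9 mm stands out of the grey housing (x -178 to -122, y -18 to 18, top z 49): roll it in strokes, a fingertip pressing lightly on its top.
- spray_can: Bystander: green can with red cap, 70 diameter, 208 high, loose; origin at the centre of its underside
- tape_measure: Bystander: yellow tape measure, 36x79x66, loose; origin at the centre of its underside
- try_square: Bystander: try square with wooden stock, 85x164x19, loose; origin at the centre of its underside
- electrical_tape: Bystander: black tape roll, 68 diameter, 19 high, loose; origin at the centre of its underside

How it is judged:
On the way, in this order (a step that is already met when the one before it is completed fails the run):
1. the carton leans back on the bar by itself (tilt over 0.6 rad, not touched by the fingers), with the blade still out (under 8 mm) (angle between carton's own y axis and vertical above 0.6 rad and value of joint blade below 0.008 m and contact force between each of the arm, the fingers and carton below 0.2 N), for 0.2 s.
2. the blade is in (over 36 mm) while the carton still leans back (angle between carton's own y axis and vertical above 0.6 rad and value of joint blade above 0.036 m), for 0.2 s.
At the end, for the whole second after the job is handed in: Blade in (over 36 of 43 mm); carton released and at rest on it, slanting back 0.09 to 0.19 rad; front bottom edge over 11 mm above the bench, rear bottom edge under 9 mm above it and at most 15 mm in front of or 8 mm behind the stand's origin (value of joint blade above 0.036 m and angle between carton's own y axis and vertical between 0.09 and 0.19 rad and z of carton_toe in the frame of stand above 0.011 m and z of carton_heel in the frame of stand below 0.009 m and x of carton_heel in the frame of stand between -0.015 and 0.008 m and linear speed of carton below 0.02 m/s and angular speed of carton below 0.1 rad/s); the robot touches nothing.
It fails at once if the carton is lifted off the stand (its rear bottom edge over 25 mm above the bench) (z of carton_heel in the frame of stand above 0.025 m).
It fails at once if the carton is flung or allowed to fall (turning faster than 2.4 rad/s) (angular speed of carton above 2.4 rad/s).
It fails at once if a bystander is moved by more than 20 mm (distance of any of spray_can, tape_measure, try_square, electrical_tape from where it was at the start of the episode above 0.02 m).
It also fails if it takes over 66 s, if anything falls off the work surface, if the arm or the gripper's body presses on something with over 40 N, if the wrist force passes 120 N, or if a joint passes its speed limit or range.

## Working session

There is one attempt and no reset: what is moved stays moved. The work goes in short steps, Python scripts to look and compute and a tool call to move; the robot and the scene stay as the last step left them, time stands still between calls to the robot, and variables do not carry over. Pictures are saved under pics/ and viewed, at most 12 in all, crops included, and the job is handed in when it is done.

Besides the shell and the picture viewer there is one more tool, called after "Request:" as name(argument=value, ...), one argument or row to a line, values as JSON. drive_tool: Moves the arm, as the interface text tells. Its arguments: {"type":"object","properties":{"rows":{"type":"array","items":{"type":"object","properties":{"offset":{"type":"array","items":{"type":"number"}},"rotation":{"type":"array","items":{"type":"number"}},"claw":{"type":"number"}}}},"force":{"type":"number"}},"required":["rows"]}

```bash
ls; mkdir -p pics
cat > h.py <<'E'
import numpy as np,cv2
from bench import get_obs,grab_frame,hand_in
from scipy.spatial.transform import Rotation as Ro
def cam(n,save=None):
    f=grab_frame(n)
    if save: cv2.imwrite('pics/'+save,f['frame'][:,:,::-1])
    H,W=f['z_map'].shape; fo=H/2/np.tan(np.radians(f['vfov'])/2)
    v,u=np.mgrid[0:H,0:W]; z=f['z_map'].astype(float)
    c=np.stack([(u-f['cx'])/fo*z,(v-f['cy'])/fo*z,z],-1)
    f['P']=(c-np.array(f['t']))@np.array(f['R']); f['fo']=fo
    f['hsv']=cv2.cvtColor(f['frame'],cv2.COLOR_RGB2HSV)
    return f
E
python3 - <<'E'
from h import *
o=get_obs();print({k:np.round(v,3) for k,v in o.items()})
for n in('scene','top'):
    f=cam(n,n+'0.png');print(n,f['vfov'],np.round(-np.array(f['R']).T@f['t'],3))
    np.savez(n+'0.npz',P=f['P'],frame=f['frame'],hsv=f['hsv'],z=f['z_map'])
E
```

```text
pics
{'clock': np.float64(0.0), 'joints': array([-1.342,  0.478,  0.022,  1.556, -0.012,  1.109, -0.083]), 'qvel': array([ 0.001,  0.001, -0.001,  0.001,  0.   , -0.   , -0.001]), 'tau': array([-1.0000e-03, -5.9645e+01,  1.6070e+00, -2.8120e+01,  1.2000e-02,
        1.0000e-02,  0.0000e+00]), 'tcp_pos': array([0.223, 0.637, 0.23 ]), 'orientation': array([-5.260e-01, -3.097e+00,  3.000e-03]), 'contact_force': array([-0.183, -0.495,  0.369]), 'moment': array([-0.023, -0.051, -0.028]), 'gripper_force': np.float64(0.0), 'grip_width': np.float64(0.086)}
scene 47.68358028288877 [-0.091 -1.137  1.021]
top 57.6417735875742 [ 0.334 -0.171  1.054]
```

View pics/scene0.png

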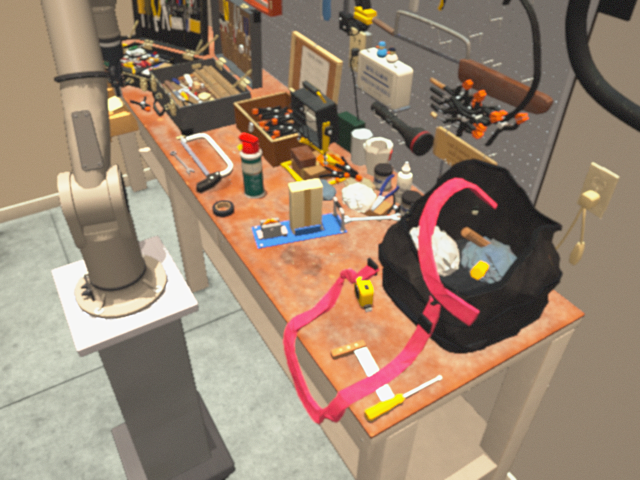

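View pics/top0.png

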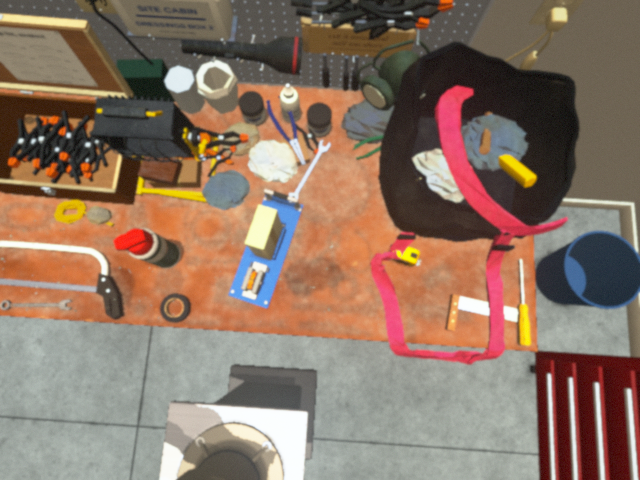

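Scene view: blue stand at (298,232) with the carton at (305,203). Top view: plate spans from (250,300) to (285,197), the carton top is at (263,228), the wheel at (255,280), the can at (150,245) and the tape roll at (175,307).

Run:
```python
from h import *
for n in('top','scene'):
    d=np.load(n+'0.npz');P,hsv,fr=d['P'],d['hsv'],d['frame']
    v,u=np.mgrid[0:480,0:640]
    roi=((u>225)&(u<310)&(v>185)&(v<315)) if n=='top' else ((u>240)&(u<360)&(v>170)&(v<255))
    bl=roi&(hsv[...,0]>100)&(hsv[...,0]<120)&(hsv[...,1]>130)&(hsv[...,2]>90)&(P[...,2]<0.012)
    p=P[bl]; print(n,'blue',bl.sum(),'z',np.median(p[:,2]))
    r=cv2.minAreaRect((p[:,:2]*1000).astype(np.float32));print(r,cv2.boxPoints(r).round(1).tolist())
    ct=roi&(P[...,2]>0.145)&(P[...,2]<0.175);p=P[ct];print('ctop',ct.sum(),np.median(p[:,2]))
    r=cv2.minAreaRect((p[:,:2]*1000).astype(np.float32));print(r)
    og=roi&(hsv[...,0]>3)&(hsv[...,0]<16)&(hsv[...,1]>170)&(hsv[...,2]>120)&(P[...,2]>0.04)&(P[...,2]<.075);p=P[og];print('wheel',og.sum(),p.mean(0),p.max(0)if len(p) else 0)
    sel=roi&(P[...,2]>0.06)&(P[...,2]<.08)&(hsv[...,1]<70);p=P[sel];print('bar?',sel.sum(),np.median(p,0) if len(p) else 0)
fr=cv2.imread('pics/top0.png')[180:320,210:330];cv2.imwrite('pics/crop.png',cv2.resize(fr,None,fx=4.2,fy=4.2,interpolation=2))
```

```text
top blue 1708 z 0.003754790999959594
((513.8981323242188, -31.313194274902344), (94.88681030273438, 255.15875244140625), 75.49005889892578) [[378.5, -45.29999923706055], [625.5, -109.19999694824219], [649.2999877929688, -17.299999237060547], [402.29998779296875, 46.599998474121094]]
ctop 874 0.15858534942228092
((538.9361572265625, -36.44452667236328), (42.820220947265625, 90.24828338623047), 76.79681396484375)
wheel 13 [ 0.43808004 -0.01332766  0.05128169] [ 0.45456396 -0.00385423  0.05674142]
bar? 166 [ 0.63550711 -0.06002499  0.07055933]
scene blue 847 z 0.0035122419028856128
((513.5985107421875, -35.69047546386719), (99.91597747802734, 263.9597473144531), 76.50244903564453) [[373.6000061035156, -53.5], [630.2999877929688, -115.0999984741211], [653.5999755859375, -17.899999618530273], [396.8999938964844, 43.70000076293945]]
ctop 395 0.1572299700902037
((536.840087890625, -37.192195892333984), (51.74977111816406, 90.63162994384766), 77.5165023803711)
wheel 82 [0.70362661 0.04802426 0.05969907] [0.78621298 0.1343215  0.07344077]
bar? 335 [ 0.70571077 -0.02670769  0.06708981]
```

View pics/crop.png

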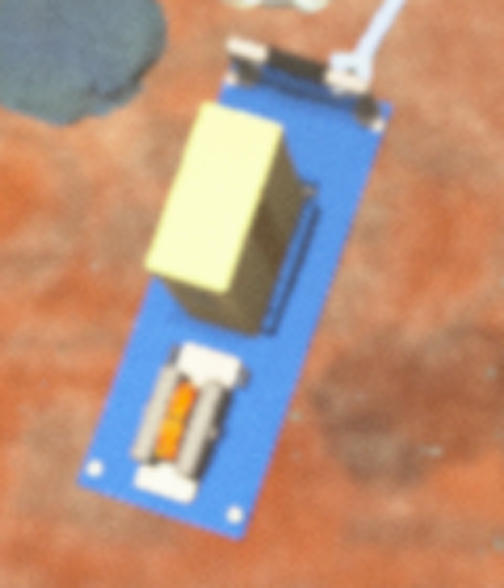

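The crop shows the plate corners at crop px (78,483), (243,540) and (388,105), the wheel (orange) at (178,420), and the bar at (292,72).

Run:
```python
from h import *
f=cam('top');R=np.array(f['R']);C=-R.T@f['t']
def ray(u,v,z):
    d=R.T@np.array([(u-f['cx'])/f['fo'],(v-f['cy'])/f['fo'],1]);return C+d*(z-C[2])/d[2]
hsv=f['hsv'];v,u=np.mgrid[0:480,0:640]
roi=(u>225)&(u<310)&(v>185)&(v<315)
bl=(roi&(hsv[...,0]>100)&(hsv[...,0]<120)&(hsv[...,1]>130)&(hsv[...,2]>90)).astype(np.uint8)
c=max(cv2.findContours(bl,0,2)[0],key=cv2.contourArea)
h=cv2.convexHull(c); 
w=np.array([ray(*p[0],.004)[:2]*1000 for p in h],np.float32)
r=cv2.minAreaRect(w);print(r);a=cv2.approxPolyDP(h,4,True);print([ (p[0].tolist(),ray(*p[0],.004).round(4)[:2].tolist()) for p in a])
# right long edge fit
for nm,(x,y) in dict(c1=(78,483),c2=(243,540),c3=(388,105)).items(): print(nm,ray(210+x/4.2,180+y/4.2,.004).round(4))
og=roi&(hsv[...,0]>3)&(hsv[...,0]<20)&(hsv[...,1]>170)&(hsv[...,2]>150)&(u>245)&(u<262)&(v>265)&(v<295)
q=np.argwhere(og);print('wheel',len(q),ray(q[:,1].mean(),q[:,0].mean(),.056),f['P'][og].mean(0))
print('bar mid',ray(210+292/4.2,180+72/4.2,.071))
P=f['P']
s=roi&(P[...,2]>.15)&(P[...,2]<.175)
q=np.argwhere(s)[:,::-1];r=cv2.minAreaRect(np.array([ray(*p,.16)[:2]*1000 for p in q],np.float32));print('carton top',r)
```

```text
((513.6715698242188, -31.653839111328125), (94.81429290771484, 255.24928283691406), 75.20457458496094)
[([292, 206], [0.631, -0.0868]), ([298, 215], [0.6088, -0.1035]), ([265, 306], [0.3803, -0.0417]), ([230, 294], [0.4032, 0.0445]), ([264, 202], [0.6368, -0.0161])]
c1 [0.4006 0.0477 0.004 ]
c2 [ 0.3747 -0.0491  0.004 ]
c3 [ 0.6353 -0.1125  0.004 ]
wheel 52 [ 0.43390257 -0.01145641  0.056     ] [ 0.432237   -0.01407981  0.07228969]
bar mid [ 0.63165837 -0.0612471   0.071     ]
carton top ((537.7633056640625, -37.17601013183594), (43.2476692199707, 90.52606201171875), 76.42432403564453)
```

```bash
cat >> h.py <<'E'
yaw=np.radians(-13.6); ex=np.array([np.cos(yaw),np.sin(yaw),0]); ey=np.array([-ex[1],ex[0],0]); ez=np.array([0,0,1.])
O=np.array([.580,-.0475,0])
def pose(sx,sz,th,sy=0):  # grasp point (19 mm behind TCP) at stand sx,sy,sz mm; tilt th deg
    t=np.radians(th); z=np.sin(t)*ex-np.cos(t)*ez; x=np.cross(ey,z)
    return O+ex*sx/1e3+ey*sy/1e3+ez*sz/1e3+z*.019, np.stack([x,ey,z],1)
def rel(p,R,o=None,base=None):
    o=o or get_obs(); p0=np.array(o['tcp_pos']); R0=Ro.from_rotvec(o['orientation']).as_matrix()
    return (R0.T@(p-p0)/.15).round(3), (Ro.from_matrix(R0.T@R).as_rotvec()/2).round(3)
def arc(gx,gz,th0,angs,hx=0,hz=4,th_now=0):
    # carton turned from th_now to each ang about heel, tool tilting with it
    for a in angs:
        d=np.radians(a-th_now); x,z=gx-hx,gz-hz
        yield pose(hx+x*np.cos(d)+z*np.sin(d),hz-x*np.sin(d)+z*np.cos(d),th0-(a-th_now))
def stand():
    o=get_obs();R=Ro.from_rotvec(o['orientation']).as_matrix();g=np.array(o['tcp_pos'])-.019*R[:,2]-O
    print('t',round(o['clock'],2),'grasp',np.round([g@ex*1e3,g@ey*1e3,g[2]*1e3],1),'tilt',np.degrees(np.arctan2(R[:,2]@ex,-R[2,2])).round(2),'F',np.round([np.dot(o['contact_force'],e) for e in(ex,ey,ez)],2),'w',round(o['grip_width'],4),'gf',round(float(o['gripper_force']),1))
E
python3 - <<'E'
from h import *
stand();p,R=pose(-60-34,130+94,20);print(p,rel(p,R))
E
```

```text
t 0.15 grasp [-507.9  581.1  249.6] tilt -0.0 F [-0.36  0.22 -0.01] w 0.0856 gf 0.0
[ 0.49495184 -0.02692468  0.20614584] (array([-3.173, -3.576,  0.168]), array([-0.009, -0.174, -0.049]))
```

Request:
drive_tool(
  rows=[
    {"offset": [0, 0, -0.3], "rotation": [0, 0, 0], "claw": 1},
    {"offset": [0, -0.3, -0.7], "rotation": [0, 0, 0], "claw": 1},
    {"offset": [0, -0.6, -0.7], "rotation": [0, 0, 0], "claw": 1},
    {"offset": [0, -1, -0.7], "rotation": [0, 0, 0], "claw": 1},
    {"offset": [0, -1, -0.7], "rotation": [0, 0, 0], "claw": 1},
    {"offset": [0, -1, -0.7], "rotation": [0, 0, 0], "claw": 1},
  ],
)

```text
clock: 0.65
tcp_pos: [0.1721, 0.49, 0.3372]
orientation: [-0.527, -3.097, 0.003]
contact_force: [-0.7, 0.1, -0.8]
grip_width: 0.0853
gripper_force: 0.0
```

Request:
drive_tool(
  rows=[
    {"offset": [-0.3, -0.3, 0], "rotation": [0, 0, 0], "claw": 1},
    {"offset": [-0.5, -0.5, 0], "rotation": [0, 0, 0], "claw": 1},
    {"offset": [-0.75, -0.75, 0], "rotation": [0, 0, 0], "claw": 1},
    {"offset": [-1, -1, 0], "rotation": [0, 0, 0], "claw": 1},
    {"offset": [-1, -1, 0], "rotation": [0, 0, 0], "claw": 1},
    {"offset": [-1, -1, 0], "rotation": [0, 0, 0], "claw": 1},
  ],
)

```text
clock: 1.15
tcp_pos: [0.2686, 0.2978, 0.3361]
orientation: [0.54, 3.095, -0.002]
contact_force: [0.1, 0.7, -0.3]
grip_width: 0.0853
gripper_force: 0.0
```

Request:
drive_tool(
  rows=[
    {"offset": [-0.2, -0.2, 0], "rotation": [0, 0, 0], "claw": 1},
    {"offset": [-0.5, -0.4, 0], "rotation": [0, 0, 0], "claw": 1},
    {"offset": [-0.75, -0.6, 0], "rotation": [0, 0, 0], "claw": 1},
    {"offset": [-1, -0.8, 0], "rotation": [0, 0, 0], "claw": 1},
    {"offset": [-1, -0.8, 0], "rotation": [0, 0, 0], "claw": 1},
    {"offset": [-1, -0.8, 0], "rotation": [0, 0, 0], "claw": 1},
  ],
)

```text
clock: 1.65
tcp_pos: [0.3697, 0.1367, 0.3365]
orientation: [0.54, 3.094, 0.0]
contact_force: [-0.5, 0.2, 0.2]
grip_width: 0.0854
gripper_force: 0.0
```

Run:
```python
from h import *
stand();print(get_obs()['joints'])
p,R=pose(-60-34,130+94,20);print(rel(p,R))
```

```text
t 1.65 grasp [-247.8  129.6  355.5] tilt 0.04 F [-0.55  0.05  0.21] w 0.0854 gf 0.0
[-0.9910531  -0.14809148  0.42914182  2.04621108  0.06555163  1.23033185
  0.63735046]
(array([-1.155, -0.744,  0.869]), array([-0.009, -0.174, -0.054]))
```

Request:
drive_tool(
  rows=[
    {"offset": [-0.25, -0.2, 0], "rotation": [0, -0.03, -0.01], "claw": 1},
    {"offset": [-0.5, -0.4, 0], "rotation": [-0.005, -0.08, -0.03], "claw": 1},
    {"offset": [-0.75, -0.6, 0.1], "rotation": [-0.009, -0.13, -0.054], "claw": 1},
    {"offset": [-1, -0.74, 0.3], "rotation": [-0.009, -0.174, -0.054], "claw": 1},
    {"offset": [-1, -0.74, 0.5], "rotation": [-0.009, -0.174, -0.054], "claw": 1},
    {"offset": [-1, -0.74, 0.6], "rotation": [-0.009, -0.174, -0.054], "claw": 1},
    {"offset": [-1, -0.74, 0.6], "rotation": [-0.009, -0.174, -0.054], "claw": 1},
    {"offset": [-1, -0.74, 0.6], "rotation": [-0.009, -0.174, -0.054], "claw": 1},
  ],
)

```text
clock: 2.32
tcp_pos: [0.4716, -0.0126, 0.2458]
orientation: [0.318, 2.779, -0.06]
contact_force: [0.2, 0.6, -0.3]
grip_width: 0.0853
gripper_force: 0.0
```

Run:
```python
from h import *
stand();print(get_obs()['joints'])
for p in (pose(-60-34,130+94,20),pose(-60,130,20)):print(rel(*p))
```

```text
t 2.32 grasp [-120.1    8.4  263.6] tilt 19.83 F [ 0.09  0.67 -0.26] w 0.0853 gf 0.0
[-0.8754068  -0.11282264  0.63617203  2.27149076  0.35614474  0.67872288
  0.86426663]
(array([-0.074, -0.057,  0.308]), array([ 0.   , -0.001,  0.005]))
(array([-0.074, -0.057,  0.974]), array([ 0.   , -0.001,  0.005]))
```

Request:
drive_tool(
  rows=[
    {"offset": [-0.07, -0.057, 0.1], "rotation": [0, -0.001, 0.005], "claw": 1},
    {"offset": [-0.074, -0.057, 0.25], "rotation": [0, -0.001, 0.005], "claw": 1},
    {"offset": [-0.074, -0.057, 0.4], "rotation": [0, -0.001, 0.005], "claw": 1},
    {"offset": [-0.074, -0.057, 0.5], "rotation": [0, -0.001, 0.005], "claw": 1},
    {"offset": [-0.074, -0.057, 0.6], "rotation": [0, -0.001, 0.005], "claw": 1},
    {"offset": [-0.074, -0.057, 0.7], "rotation": [0, -0.001, 0.005], "claw": 1},
    {"offset": [-0.074, -0.057, 0.8], "rotation": [0, -0.001, 0.005], "claw": 1},
    {"offset": [-0.074, -0.057, 0.9], "rotation": [0, -0.001, 0.005], "claw": 1},
    {"offset": [-0.074, -0.057, 0.97], "rotation": [0, -0.001, 0.005], "claw": 1},
    {"offset": [-0.074, -0.057, 0.97], "rotation": [0, -0.001, 0.005], "claw": 1},
    {"offset": [-0.074, -0.057, 0.97], "rotation": [0, -0.001, 0.005], "claw": 1},
  ],
)

```text
clock: 3.23
tcp_pos: [0.5299, -0.0332, 0.1142]
orientation: [0.329, 2.773, -0.052]
contact_force: [-0.1, -0.1, 0.0]
grip_width: 0.0851
gripper_force: 0.0
```

Run:
```python
from h import *
stand();print(get_obs()['joints'])
p=pose(-60,130,20);print(rel(*p))
a=cam('scene')['frame'][150:270,220:380,::-1];b=cam('top')['frame'][180:300,200:360,::-1]
cv2.imwrite('pics/g1.png',np.hstack([cv2.resize(i,(400,300),interpolation=2) for i in(a,b)]))
```

```text
t 3.23 grasp [-58.5   2.  132.1] tilt 20.08 F [-0.05 -0.15  0.01] w 0.0851 gf 0.0
[-0.59089604  0.30328193  0.54116502  2.28835297 -0.17984585  0.25998018
  1.40456009]
(array([ 0.014, -0.014,  0.009]), array([0.002, 0.001, 0.   ]))
```

View pics/g1.png

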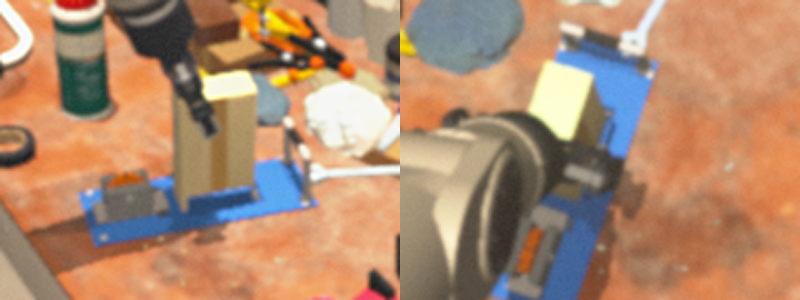

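Fingers straddle the carton near its top ((205,110) in the left crop), and nothing else is touched. Close gently.

Request:
drive_tool(
  rows=[
    {"offset": [0, -0.014, 0], "rotation": [0, 0, 0], "claw": 0.8},
    {"offset": [0, -0.014, 0], "rotation": [0, 0, 0], "claw": 0.65},
    {"offset": [0, -0.014, 0], "rotation": [0, 0, 0], "claw": 0.57},
    {"offset": [0, -0.014, 0], "rotation": [0, 0, 0], "claw": 0.54},
    {"offset": [0, -0.014, 0], "rotation": [0, 0, 0], "claw": 0.51},
    {"offset": [0, -0.014, 0], "rotation": [0, 0, 0], "claw": 0.48},
    {"offset": [0, -0.014, 0], "rotation": [0, 0, 0], "claw": 0.45},
    {"offset": [0, -0.014, 0], "rotation": [0, 0, 0], "claw": 0.42},
    {"offset": [0, -0.014, 0], "rotation": [0, 0, 0], "claw": 0.4},
    {"offset": [0, -0.014, 0], "rotation": [0, 0, 0], "claw": 0.4},
    {"offset": [0, -0.014, 0], "rotation": [0, 0, 0], "claw": 0.4},
  ],
  force=20,
)

```text
clock: 4.25
tcp_pos: [0.5287, -0.0365, 0.1136]
orientation: [0.331, 2.773, -0.054]
contact_force: [-0.8, 2.0, 4.8]
grip_width: 0.0413
gripper_force: 21.1
```

Run:
```python
from h import *
stand()
o=get_obs();R=Ro.from_rotvec(o['orientation']).as_matrix();g=(np.array(o['tcp_pos'])-.019*R[:,2]-O)*1e3
p0,R0=pose(g@ex,g[2],20,g@ey)
for a,(p,Rr) in zip(range(3,43,3),arc(g@ex,g[2],20,range(3,43,3))):
    p=p+ey*(g@ey)/1e3
    print(a,(R0.T@(p-p0)/.15).round(3),(Ro.from_matrix(R0.T@Rr).as_rotvec()/2).round(3))
```

```text
t 4.25 grasp [-58.9  -1.4 131.4] tilt 20.1 F [-1.3   1.78  4.79] w 0.0413 gf 21.1
3 [-0.042 -0.    -0.003] [0.    0.026 0.   ]
6 [-0.085  0.    -0.004] [ 0.     0.052 -0.   ]
9 [-0.127 -0.    -0.002] [0.    0.079 0.   ]
12 [-0.169  0.     0.001] [0.    0.105 0.   ]
15 [-0.211 -0.     0.007] [ 0.     0.131 -0.   ]
18 [-0.253  0.     0.015] [0.    0.157 0.   ]
21 [-0.294 -0.     0.025] [ 0.     0.183 -0.   ]
24 [-0.335  0.     0.038] [0.    0.209 0.   ]
27 [-0.375 -0.     0.052] [ 0.     0.236 -0.   ]
30 [-0.414 -0.     0.069] [0.    0.262 0.   ]
33 [-0.452 -0.     0.087] [0.    0.288 0.   ]
36 [-0.489  0.     0.108] [ 0.     0.314 -0.   ]
39 [-0.525 -0.     0.13 ] [ 0.    0.34 -0.  ]
42 [-0.56   0.     0.154] [0.    0.367 0.   ]
```

Request:
drive_tool(
  rows=[
    {"offset": [-0.021, 0, -0.001], "rotation": [0, 0.013, 0], "claw": 0.4},
    {"offset": [-0.042, 0, -0.003], "rotation": [0, 0.026, 0], "claw": 0.4},
    {"offset": [-0.063, 0, -0.003], "rotation": [0, 0.039, 0], "claw": 0.4},
    {"offset": [-0.085, 0, -0.003], "rotation": [0, 0.052, 0], "claw": 0.4},
    {"offset": [-0.106, 0, -0.002], "rotation": [0, 0.065, 0], "claw": 0.4},
    {"offset": [-0.127, 0, -0.001], "rotation": [0, 0.079, 0], "claw": 0.4},
    {"offset": [-0.148, 0, 0], "rotation": [0, 0.092, 0], "claw": 0.4},
    {"offset": [-0.169, 0, 0.001], "rotation": [0, 0.105, 0], "claw": 0.4},
    {"offset": [-0.211, 0, 0.007], "rotation": [0, 0.131, 0], "claw": 0.4},
    {"offset": [-0.253, 0, 0.015], "rotation": [0, 0.157, 0], "claw": 0.4},
    {"offset": [-0.294, 0, 0.025], "rotation": [0, 0.183, 0], "claw": 0.4},
    {"offset": [-0.294, 0, 0.025], "rotation": [0, 0.183, 0], "claw": 0.4},
    {"offset": [-0.294, 0, 0.025], "rotation": [0, 0.183, 0], "claw": 0.4},
  ],
)

```text
clock: 5.33
tcp_pos: [0.5716, -0.0469, 0.1256]
orientation: [-0.371, -3.106, -0.008]
contact_force: [0.8, 2.1, 8.3]
grip_width: 0.0418
gripper_force: 20.2
```

Run:
```python
from h import *
stand();print(list(arc(-58.9,131.4,20,[21]))[0][0],get_obs()['tcp_pos'])
a=cam('scene')['frame'][150:270,220:380,::-1]
cv2.imwrite('pics/g2.png',cv2.resize(a,(640,480),interpolation=2))
```

```text
t 5.33 grasp [ -8.   -1.5 144.6] tilt -0.78 F [0.25 2.2  8.35] w 0.0418 gf 20.2
[ 0.57060755 -0.04522773  0.12504891] [ 0.57161603 -0.04692734  0.12558331]
```

View pics/g2.png

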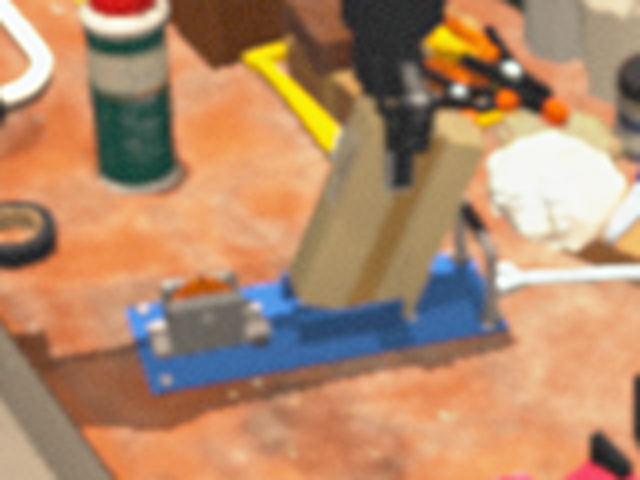

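The carton is tilted about 20° with its heel on the plate ((410,310) in the crop). Slight downward press, which is good.

Run:
```python
from h import *
p0,R0=pose(-8,144.6,-0.78)
A=[24,27,30,33,35,37,38,39,40]
for a,(p,Rr) in zip(A,arc(-8,144.6,-0.78,A,th_now=20.9)):
    print(a,(R0.T@(p-p0)/.15).round(3),(Ro.from_matrix(R0.T@Rr).as_rotvec()/2).round(3))
```

```text
24 [-0.044  0.    -0.002] [0.    0.027 0.   ]
27 [-0.086 -0.    -0.002] [0.    0.053 0.   ]
30 [-0.129  0.    -0.   ] [-0.     0.079  0.   ]
33 [-0.171 -0.     0.004] [0.    0.106 0.   ]
35 [-0.199  0.     0.008] [-0.     0.123  0.   ]
37 [-0.227 -0.     0.013] [-0.    0.14  0.  ]
38 [-0.241 -0.     0.016] [-0.     0.149  0.   ]
39 [-0.255  0.     0.02 ] [-0.     0.158 -0.   ]
40 [-0.269 -0.     0.023] [0.    0.167 0.   ]
```

Request:
drive_tool(
  rows=[
    {"offset": [-0.022, 0, -0.001], "rotation": [0, 0.013, 0], "claw": 0.4},
    {"offset": [-0.044, 0, -0.002], "rotation": [0, 0.027, 0], "claw": 0.4},
    {"offset": [-0.065, 0, -0.002], "rotation": [0, 0.04, 0], "claw": 0.4},
    {"offset": [-0.086, 0, -0.002], "rotation": [0, 0.053, 0], "claw": 0.4},
    {"offset": [-0.108, 0, -0.001], "rotation": [0, 0.066, 0], "claw": 0.4},
    {"offset": [-0.129, 0, 0], "rotation": [0, 0.079, 0], "claw": 0.4},
    {"offset": [-0.15, 0, 0.002], "rotation": [0, 0.092, 0], "claw": 0.4},
    {"offset": [-0.171, 0, 0.004], "rotation": [0, 0.106, 0], "claw": 0.4},
    {"offset": [-0.199, 0, 0.008], "rotation": [0, 0.123, 0], "claw": 0.4},
    {"offset": [-0.213, 0, 0.01], "rotation": [0, 0.131, 0], "claw": 0.4},
    {"offset": [-0.227, 0, 0.013], "rotation": [0, 0.14, 0], "claw": 0.4},
    {"offset": [-0.227, 0, 0.013], "rotation": [0, 0.14, 0], "claw": 0.4},
    {"offset": [-0.227, 0, 0.013], "rotation": [0, 0.14, 0], "claw": 0.4},
  ],
)

```text
clock: 6.47
tcp_pos: [0.6043, -0.055, 0.1236]
orientation: [-0.338, -2.83, -0.055]
contact_force: [1.4, 0.9, 10.3]
grip_width: 0.0414
gripper_force: 20.2
```

Run:
```python
from h import *
stand();print(get_obs()['joints'].round(2) if hasattr(get_obs()['joints'],'round') else get_obs()['joints'])
```

```text
t 6.47 grasp [ 30.8  -1.6 141.8] tilt -16.8 F [ 1.14  1.2  10.33] w 0.0414 gf 20.2
[-0.26  0.67  0.42  1.61 -0.32  1.22  1.61]
```

Request:
drive_tool(
  rows=[
    {"offset": [-0.014, 0, 0], "rotation": [0, 0.009, 0], "claw": 0.4},
    {"offset": [-0.028, 0, 0], "rotation": [0, 0.018, 0], "claw": 0.4},
    {"offset": [-0.028, 0, 0], "rotation": [0, 0.018, 0], "claw": 0.4},
    {"offset": [-0.028, 0, 0], "rotation": [0, 0.018, 0], "claw": 0.4},
  ],
)

```text
clock: 6.8
tcp_pos: [0.6068, -0.0558, 0.1224]
orientation: [-0.333, -2.792, -0.06]
contact_force: [-0.2, 1.8, 11.9]
grip_width: 0.0418
gripper_force: 20.3
```

Run:
```python
from h import *
stand()
f=cam('scene');a=f['frame'][150:270,220:380,::-1]
cv2.imwrite('pics/g3.png',cv2.resize(a,(640,480),interpolation=2))
```

```text
t 6.8 grasp [ 34.2  -1.8 140.4] tilt -19.03 F [-0.67  1.74 11.91] w 0.0418 gf 20.3
```

View pics/g3.png

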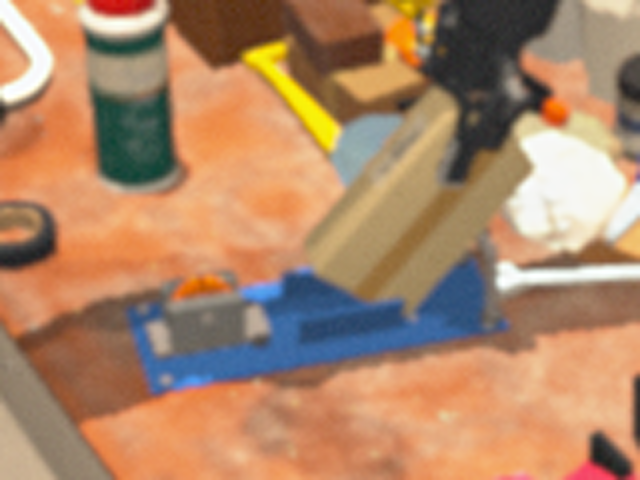

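The carton is at about 38–39°, with its rear face at or near the bar ((485,250)). Nudge it a little further.

Request:
drive_tool(
  rows=[
    {"offset": [-0.014, 0, 0], "rotation": [0, 0.009, 0], "claw": 0.4},
    {"offset": [-0.028, 0, 0], "rotation": [0, 0.018, 0], "claw": 0.4},
    {"offset": [-0.028, 0, 0], "rotation": [0, 0.018, 0], "claw": 0.4},
    {"offset": [-0.028, 0, 0], "rotation": [0, 0.018, 0], "claw": 0.4},
  ],
)

```text
clock: 7.18
tcp_pos: [0.6088, -0.0564, 0.1214]
orientation: [-0.328, -2.752, -0.066]
contact_force: [-7.3, 2.3, 16.0]
grip_width: 0.0418
gripper_force: 20.2
```

```bash
python3 -c "
from h import *
stand()"
```

```text
t 7.18 grasp [ 37.   -1.9 139.1] tilt -21.36 F [-7.59  0.51 16.04] w 0.0418 gf 20.2
```

Request:
drive_tool(
  rows=[
    {"offset": [0.01, 0, -0.004], "rotation": [0, 0, 0], "claw": 0.4},
    {"offset": [0.01, 0, -0.008], "rotation": [0, 0, 0], "claw": 0.45},
    {"offset": [0.01, 0, -0.008], "rotation": [0, 0, 0], "claw": 0.5},
    {"offset": [0.01, 0, -0.008], "rotation": [0, 0, 0], "claw": 0.55},
    {"offset": [0.01, 0, -0.008], "rotation": [0, 0, 0], "claw": 0.65},
    {"offset": [0.01, 0, -0.008], "rotation": [0, 0, 0], "claw": 0.8},
    {"offset": [0.01, 0, -0.008], "rotation": [0, 0, 0], "claw": 0.9},
    {"offset": [0.01, 0, -0.008], "rotation": [0, 0, 0], "claw": 0.9},
    {"offset": [0.01, 0, -0.008], "rotation": [0, 0, 0], "claw": 0.9},
    {"offset": [0.01, 0, -0.008], "rotation": [0, 0, 0], "claw": 0.9},
  ],
)

```text
clock: 8.02
tcp_pos: [0.6098, -0.0566, 0.1215]
orientation: [-0.328, -2.757, -0.064]
contact_force: [0.2, -0.1, 0.2]
grip_width: 0.077
gripper_force: 0.0
```

Run:
```python
from h import *
stand()
for p in (pose(34+40,140+110,-20),pose(-170,250,0),pose(-162,58+19+8,0)):print(rel(*p))
```

```text
t 8.02 grasp [ 37.9  -1.9 139.2] tilt -21.06 F [ 0.28 -0.08  0.16] w 0.077 gf 0.0
(array([ 0.039,  0.014, -0.776]), array([ 0.001, -0.009,  0.   ]))
(array([ 1.514,  0.014, -0.199]), array([ 0.001, -0.184,  0.   ]))
(array([1.068, 0.011, 0.808]), array([ 0.001, -0.184,  0.   ]))
```

Request:
drive_tool(
  rows=[
    {"offset": [0, 0, -0.1], "rotation": [0, 0, 0], "claw": 0.9},
    {"offset": [0, 0, -0.3], "rotation": [0, 0, 0], "claw": 0.9},
    {"offset": [0, 0, -0.5], "rotation": [0, 0, 0], "claw": 0.9},
    {"offset": [0, 0, -0.75], "rotation": [0, 0, 0], "claw": 0.9},
    {"offset": [0.1, 0, -0.85], "rotation": [0, 0, 0], "claw": 0.6},
    {"offset": [0.35, 0, -0.85], "rotation": [0, -0.04, 0], "claw": 0.3},
    {"offset": [0.6, 0, -0.75], "rotation": [0, -0.1, 0], "claw": 0},
    {"offset": [0.8, 0, -0.65], "rotation": [0, -0.15, 0], "claw": 0},
    {"offset": [0.98, 0, -0.5], "rotation": [0, -0.184, 0], "claw": 0},
    {"offset": [0.98, 0, -0.5], "rotation": [0, -0.184, 0], "claw": 0},
    {"offset": [0.98, 0, -0.5], "rotation": [0, -0.184, 0], "claw": 0},
    {"offset": [0.98, 0, -0.5], "rotation": [0, -0.184, 0], "claw": 0},
  ],
)

```text
clock: 9.02
tcp_pos: [0.5031, -0.0307, 0.2452]
orientation: [0.371, 3.117, 0.005]
contact_force: [0.4, 0.1, 1.0]
grip_width: 0.0
gripper_force: 0.0
```

Run:
```python
from h import *
stand();print(np.round(get_obs()['joints'],2))
for p in (pose(-162,58+19+8,0),pose(-162,58+19+8,-10)):print(rel(*p))
f=cam('scene');cv2.imwrite('pics/g4.png',cv2.resize(f['frame'][150:270,220:380,::-1],(640,480),interpolation=2))
```

```text
t 9.02 grasp [-78.8  -1.8 264.2] tilt 0.1 F [0.42 0.16 1.04] w 0.0 gf 0.0
[-0.49  0.18  0.49  1.97 -0.1   1.01  1.38]
(array([0.557, 0.007, 1.194]), array([0.002, 0.001, 0.   ]))
(array([0.579, 0.007, 1.192]), array([0.002, 0.088, 0.   ]))
```

View pics/g4.png

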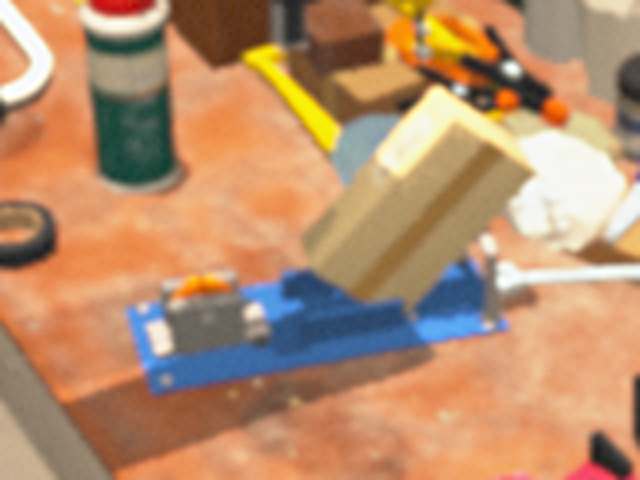

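The carton leans on the bar by itself; the wheel is visible at (200,290) in the crop. Now to the wheel.

Request:
drive_tool(
  rows=[
    {"offset": [0.2, 0, 0.1], "rotation": [0, 0, 0], "claw": 0},
    {"offset": [0.4, 0.007, 0.3], "rotation": [0, 0, 0], "claw": 0},
    {"offset": [0.55, 0.007, 0.5], "rotation": [0, 0, 0], "claw": 0},
    {"offset": [0.55, 0.007, 0.7], "rotation": [0, 0, 0], "claw": 0},
    {"offset": [0.55, 0.007, 0.9], "rotation": [0, 0, 0], "claw": 0},
    {"offset": [0.55, 0.007, 1], "rotation": [0, 0, 0], "claw": 0},
    {"offset": [0.55, 0.007, 1], "rotation": [0, 0, 0], "claw": 0},
    {"offset": [0.55, 0.007, 1], "rotation": [0, 0, 0], "claw": 0},
  ],
)

```text
clock: 9.73
tcp_pos: [0.4249, -0.0108, 0.0943]
orientation: [0.373, 3.119, 0.001]
contact_force: [0.2, 0.2, 1.5]
grip_width: 0.0002
gripper_force: 0.0
```

Run:
```python
from h import *
stand();print(np.round(get_obs()['joints'],2))
print(rel(*pose(-160,60+19,0)))
```

```text
t 9.73 grasp [-159.4   -0.8  113.3] tilt 0.03 F [0.17 0.23 1.46] w 0.0002 gf 0.0
[-0.48  0.29  0.42  2.27 -0.21  0.61  1.43]
(array([0.004, 0.005, 0.229]), array([ 0.001,  0.   , -0.   ]))
```

Request:
drive_tool(
  rows=[
    {"offset": [0, 0.005, 0.1], "rotation": [0, 0, 0], "claw": 0},
    {"offset": [0, 0.005, 0.18], "rotation": [0, 0, 0], "claw": 0},
    {"offset": [0, 0.005, 0.22], "rotation": [0, 0, 0], "claw": 0},
    {"offset": [0, 0.005, 0.23], "rotation": [0, 0, 0], "claw": 0},
    {"offset": [0, 0.005, 0.23], "rotation": [0, 0, 0], "claw": 0},
  ],
)

```text
clock: 10.15
tcp_pos: [0.4241, -0.0095, 0.0604]
orientation: [0.372, 3.118, 0.004]
contact_force: [0.2, 0.8, 0.3]
grip_width: 0.0002
gripper_force: 0.0
```

Request:
drive_tool(
  rows=[
    {"offset": [0, 0, 0.01], "rotation": [0, 0, 0], "claw": 0},
    {"offset": [0, 0, 0.015], "rotation": [0, 0, 0], "claw": 0},
    {"offset": [0, 0, 0.015], "rotation": [0, 0, 0], "claw": 0},
  ],
)

```text
clock: 10.4
tcp_pos: [0.4234, -0.0093, 0.058]
orientation: [0.372, 3.118, 0.004]
contact_force: [-0.0, -0.3, -0.7]
grip_width: 0.0003
gripper_force: 0.0
```

```bash
python3 -c "
from h import *
stand()"
```

```text
t 10.4 grasp [-161.2    0.3   77. ] tilt 0.06 F [ 0.04 -0.33 -0.7 ] w 0.0003 gf 0.0
```

Request:
drive_tool(
  rows=[
    {"offset": [-0.02, 0, 0.007], "rotation": [0, 0, 0], "claw": 0},
    {"offset": [-0.02, 0, 0.014], "rotation": [0, 0, 0], "claw": 0},
    {"offset": [-0.02, 0, 0.014], "rotation": [0, 0, 0], "claw": 0},
  ],
)

```text
clock: 10.65
tcp_pos: [0.4275, -0.0103, 0.0572]
orientation: [0.373, 3.117, 0.006]
contact_force: [-5.4, -0.1, 26.3]
grip_width: -0.0002
gripper_force: 13.3
```

```bash
python3 -c "
from h import *
stand()"
```

```text
t 10.65 grasp [-157.     0.2   76.2] tilt 0.14 F [-5.22 -1.32 26.34] w -0.0002 gf 13.3
```

Request:
drive_tool(
  rows=[
    {"offset": [0, 0, -0.006], "rotation": [0, 0, 0], "claw": 0},
    {"offset": [-0.02, 0, -0.006], "rotation": [0, 0, 0], "claw": 0},
    {"offset": [-0.04, 0, -0.006], "rotation": [0, 0, 0], "claw": 0},
    {"offset": [-0.06, 0, -0.006], "rotation": [0, 0, 0], "claw": 0},
    {"offset": [-0.08, 0, -0.006], "rotation": [0, 0, 0], "claw": 0},
    {"offset": [-0.1, 0, -0.006], "rotation": [0, 0, 0], "claw": 0},
    {"offset": [-0.1, 0, -0.006], "rotation": [0, 0, 0], "claw": 0},
  ],
)

```text
clock: 11.23
tcp_pos: [0.4431, -0.0143, 0.0578]
orientation: [0.373, 3.114, 0.005]
contact_force: [1.3, -1.9, 12.9]
grip_width: 0.0001
gripper_force: 6.2
```

Run:
```python
from h import *
stand()
f=cam('scene');cv2.imwrite('pics/g5.png',cv2.resize(f['frame'][195:255,235:335,::-1],(800,480),interpolation=2))
```

```text
t 11.23 grasp [-141.    -0.    76.8] tilt 0.26 F [ 1.68 -1.55 12.88] w 0.0001 gf 6.2
```

View pics/g5.png

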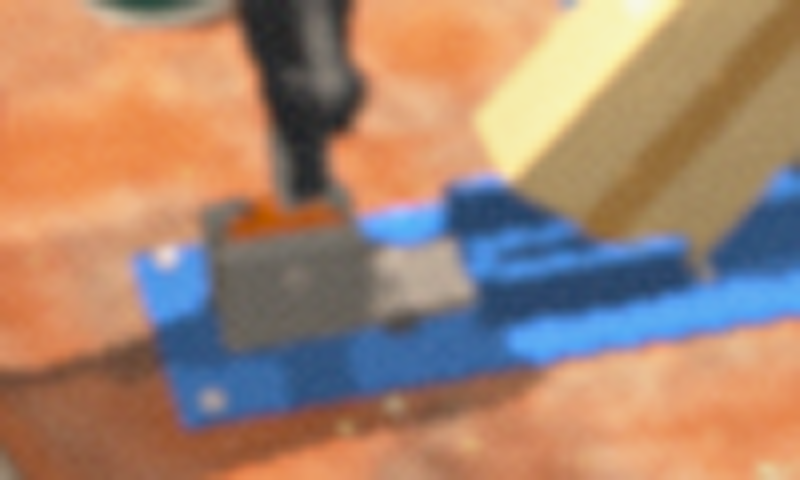

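The blade has clearly come forward (tip at (472,290)). Two more strokes.

Request:
drive_tool(
  rows=[
    {"offset": [0, 0, -0.05], "rotation": [0, 0, 0], "claw": 0},
    {"offset": [0.06, 0, -0.05], "rotation": [0, 0, 0], "claw": 0},
    {"offset": [0.12, 0, -0.05], "rotation": [0, 0, 0], "claw": 0},
    {"offset": [0.12, 0, -0.03], "rotation": [0, 0, 0], "claw": 0},
    {"offset": [0.12, 0, -0.01], "rotation": [0, 0, 0], "claw": 0},
    {"offset": [0.12, 0, -0.001], "rotation": [0, 0, 0], "claw": 0},
    {"offset": [0.11, 0, 0], "rotation": [0, 0, 0], "claw": 0},
    {"offset": [0.09, 0, 0], "rotation": [0, 0, 0], "claw": 0},
    {"offset": [0.07, 0, 0], "rotation": [0, 0, 0], "claw": 0},
    {"offset": [0.05, 0, 0], "rotation": [0, 0, 0], "claw": 0},
    {"offset": [0.03, 0, 0], "rotation": [0, 0, 0], "claw": 0},
    {"offset": [0.01, 0, 0], "rotation": [0, 0, 0], "claw": 0},
    {"offset": [-0.01, 0, 0], "rotation": [0, 0, 0], "claw": 0},
    {"offset": [-0.02, 0, 0], "rotation": [0, 0, 0], "claw": 0},
    {"offset": [-0.02, 0, 0], "rotation": [0, 0, 0], "claw": 0},
  ],
)

```text
clock: 12.53
tcp_pos: [0.4444, -0.0146, 0.0574]
orientation: [0.373, 3.118, 0.005]
contact_force: [-3.7, -1.5, 23.4]
grip_width: 0.0001
gripper_force: 11.6
```

```bash
cat >> h.py <<'E'
def blade():  # grey strip ahead of housing: greatest stand x of bright grey points near z 12.5
    f=cam('scene');R=np.array(f['R']);C=-R.T@f['t'];v,u=np.mgrid[195:255,235:335]
    d=np.stack([(u-f['cx'])/f['fo'],(v-f['cy'])/f['fo'],np.ones(u.shape)],-1)@R
    X=C+d*((.0125-C[2])/d[...,2])[...,None]-O
    sx,sy=X@ex*1e3,X@ey*1e3; h=f['hsv'][195:255,235:335]
    m=(h[...,1]<80)&(h[...,2]>60)&(abs(sy)<13)&(sx>-118)&(sx<-30)
    print('blade tip x',np.percentile(sx[m],[50,95,100]).round(1) if m.any() else None,m.sum())
E
python3 -c "
from h import *
stand();blade()"
```

```text
t 12.53 grasp [-139.6   -0.    76.4] tilt 0.05 F [-3.19 -2.35 23.37] w 0.0001 gf 11.6
blade tip x [-90.7 -61.4 -31.3] 104
```

Request:
drive_tool(
  rows=[
    {"offset": [0, 0, -0.05], "rotation": [0, 0, 0], "claw": 0},
    {"offset": [0.06, 0, -0.05], "rotation": [0, 0, 0], "claw": 0},
    {"offset": [0.12, 0, -0.05], "rotation": [0, 0, 0], "claw": 0},
    {"offset": [0.12, 0, -0.03], "rotation": [0, 0, 0], "claw": 0},
    {"offset": [0.12, 0, -0.01], "rotation": [0, 0, 0], "claw": 0},
    {"offset": [0.12, 0, -0.003], "rotation": [0, 0, 0], "claw": 0},
    {"offset": [0.1, 0, -0.003], "rotation": [0, 0, 0], "claw": 0},
    {"offset": [0.08, 0, -0.003], "rotation": [0, 0, 0], "claw": 0},
    {"offset": [0.06, 0, -0.003], "rotation": [0, 0, 0], "claw": 0},
    {"offset": [0.04, 0, -0.003], "rotation": [0, 0, 0], "claw": 0},
    {"offset": [0.02, 0, -0.003], "rotation": [0, 0, 0], "claw": 0},
    {"offset": [0, 0, -0.003], "rotation": [0, 0, 0], "claw": 0},
  ],
)

```text
clock: 13.58
tcp_pos: [0.426, -0.0103, 0.0557]
orientation: [-0.364, -3.084, -0.01]
contact_force: [-52.7, 17.0, 83.3]
grip_width: -0.0
gripper_force: 45.4
```

```bash
python3 -c "
from h import *
stand();blade()
f=cam('scene');cv2.imwrite('pics/g6.png',cv2.resize(f['frame'][195:255,235:335,::-1],(800,480),interpolation=2))"
```

```text
t 13.58 grasp [-1.578e+02 -1.000e-01  7.470e+01] tilt -2.1 F [-55.21   4.1   83.26] w -0.0 gf 45.4
blade tip x [-90.7 -61.4 -31.3] 104
```

View pics/g6.png

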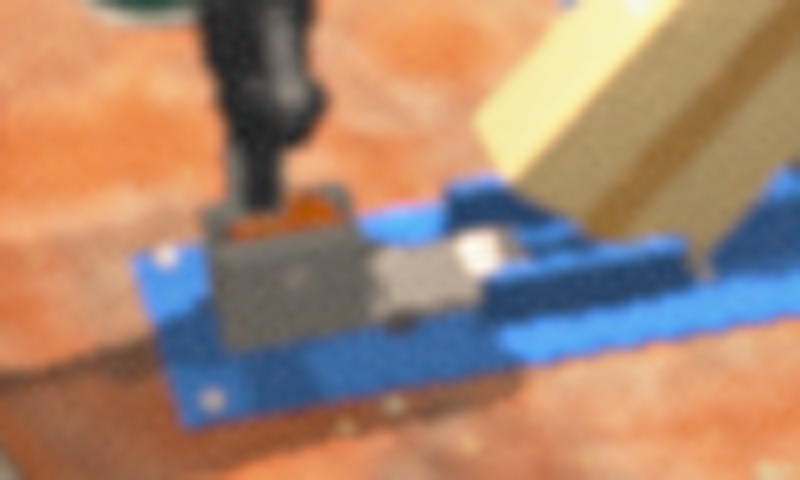

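The fingertip is jammed against the wheel at its stop (blade tip at about (515,250) in the crop). Back off straight away.

Request:
drive_tool(
  rows=[
    {"offset": [0.12, 0, -0.02], "rotation": [0, 0, 0], "claw": 0},
    {"offset": [0.12, 0, -0.06], "rotation": [0, 0, 0], "claw": 0},
    {"offset": [0.12, 0, -0.15], "rotation": [0, 0, 0], "claw": 0},
    {"offset": [0.12, 0, -0.3], "rotation": [0, 0, 0], "claw": 0},
    {"offset": [0.12, 0, -0.5], "rotation": [0, 0, 0], "claw": 0},
    {"offset": [0.12, 0, -0.5], "rotation": [0, 0, 0], "claw": 0},
  ],
)

```text
clock: 14.18
tcp_pos: [0.4291, -0.0103, 0.1354]
orientation: [0.372, 3.112, 0.007]
contact_force: [1.0, 0.8, 0.3]
grip_width: -0.0
gripper_force: 0.0
```

Run:
```python
from h import *
stand()
f=cam('scene');R=np.array(f['R']);C=-R.T@f['t']
for c in((515,250),(510,232),(520,265),(372,270)):
    u,v=235+c[0]/8,195+c[1]/8
    d=R.T@np.array([(u-f['cx'])/f['fo'],(v-f['cy'])/f['fo'],1]);X=C+d*(.0125-C[2])/d[2]-O
    print(c,(X@ex*1e3).round(1),(X@ey*1e3).round(1))
# same with top view
t=cam('top');P=t['P']-O;h=t['hsv'];sx,sy,sz=P@ex*1e3,P@ey*1e3,P[...,2]*1e3
m=(h[...,1]<90)&(abs(sy)<15)&(sx>-118)&(sx<-30)&(sz>5)&(sz<22);print('top tip',np.percentile(sx[m],[90,98,100]).round(1),m.sum())
# carton tilt from side: top-face points
c=(P[...,2]>.14)&(sx>0)&(sx<90)&(abs(sy)<30);print(c.sum(),P[c].max(0)*1e3)
```

```text
t 14.18 grasp [-155.5    0.5  154.4] tilt 0.39 F [0.74 1.04 0.35] w -0.0 gf 0.0
(515, 250) -63.3 0.9
(510, 232) -62.2 11.8
(520, 265) -64.0 -8.2
(372, 270) -117.1 4.7
top tip [-69.  -64.5 -54.4] 275
690 [ 76.39589076  18.81848631 182.3088218 ]
```

Both views put the blade tip at about x -63, so it is fully in. The carton is still leaning, its top at z 182. Return to the grasp.

Run:
```python
from h import *
for p in (pose(-130,264,0),pose(0,275,-10),pose(78,243,-21,-1.5)):print(rel(*p))
```

```text
(array([-0.185, -0.001, -0.75 ]), array([0.002, 0.001, 0.   ]))
(array([-1.03e+00, -1.00e-03, -8.22e-01]), array([0.002, 0.089, 0.   ]))
(array([-1.526, -0.012, -0.614]), array([0.002, 0.185, 0.001]))
```

Request:
drive_tool(
  rows=[
    {"offset": [0, 0, -0.25], "rotation": [0, 0, 0], "claw": 0},
    {"offset": [-0.05, 0, -0.5], "rotation": [0, 0, 0], "claw": 0.2},
    {"offset": [-0.19, 0, -0.75], "rotation": [0, 0, 0], "claw": 0.5},
    {"offset": [-0.45, 0, -0.8], "rotation": [0, 0.02, 0], "claw": 0.9},
    {"offset": [-0.7, 0, -0.82], "rotation": [0, 0.05, 0], "claw": 0.9},
    {"offset": [-0.95, 0, -0.82], "rotation": [0.002, 0.089, 0], "claw": 0.9},
    {"offset": [-1, 0, -0.82], "rotation": [0.002, 0.089, 0], "claw": 0.9},
    {"offset": [-1, 0, -0.82], "rotation": [0.002, 0.089, 0], "claw": 0.9},
    {"offset": [-1, 0, -0.82], "rotation": [0.002, 0.089, 0], "claw": 0.9},
  ],
)

```text
clock: 15.03
tcp_pos: [0.571, -0.0462, 0.2522]
orientation: [-0.352, -2.94, -0.026]
contact_force: [-0.1, -0.7, 0.4]
grip_width: 0.0768
gripper_force: 0.0
```

Run:
```python
from h import *
stand()
for p in (pose(78,243,-21,-1.5),pose(37,139,-21,-1.5)):print(rel(*p))
```

```text
t 15.03 grasp [ -5.7  -0.8 270.9] tilt -10.38 F [ 0.03 -0.68  0.45] w 0.0768 gf 0.0
(array([-0.559, -0.003,  0.08 ]), array([-0.002,  0.093, -0.001]))
(array([-0.415, -0.   ,  0.812]), array([-0.002,  0.093, -0.001]))
```

Request:
drive_tool(
  rows=[
    {"offset": [-0.25, 0, 0], "rotation": [0, 0.04, 0], "claw": 0.9},
    {"offset": [-0.5, 0, 0.04], "rotation": [-0.002, 0.08, 0], "claw": 0.9},
    {"offset": [-0.558, -0.003, 0.08], "rotation": [-0.002, 0.093, -0.001], "claw": 0.9},
    {"offset": [-0.558, -0.003, 0.08], "rotation": [-0.002, 0.093, -0.001], "claw": 0.9},
    {"offset": [-0.53, -0.002, 0.23], "rotation": [-0.002, 0.093, -0.001], "claw": 0.9},
    {"offset": [-0.5, -0.002, 0.38], "rotation": [-0.002, 0.093, -0.001], "claw": 0.9},
    {"offset": [-0.47, -0.001, 0.53], "rotation": [-0.002, 0.093, -0.001], "claw": 0.9},
    {"offset": [-0.44, 0, 0.68], "rotation": [-0.002, 0.093, -0.001], "claw": 0.9},
    {"offset": [-0.425, 0, 0.76], "rotation": [-0.002, 0.093, -0.001], "claw": 0.9},
    {"offset": [-0.415, 0, 0.81], "rotation": [-0.002, 0.093, -0.001], "claw": 0.9},
    {"offset": [-0.415, 0, 0.81], "rotation": [-0.002, 0.093, -0.001], "claw": 0.9},
    {"offset": [-0.415, 0, 0.81], "rotation": [-0.002, 0.093, -0.001], "claw": 0.9},
  ],
)

```text
clock: 16.03
tcp_pos: [0.6105, -0.0552, 0.1258]
orientation: [-0.327, -2.763, -0.065]
contact_force: [0.7, 0.7, -0.5]
grip_width: 0.0766
gripper_force: 0.0
```

```bash
python3 -c "
from h import *
stand()"
```

```text
t 16.03 grasp [ 38.2  -0.4 143.5] tilt -20.73 F [ 0.52  0.86 -0.5 ] w 0.0766 gf 0.0
```

Request:
drive_tool(
  rows=[
    {"offset": [0, 0, 0.01], "rotation": [0, 0, 0], "claw": 0.65},
    {"offset": [0, 0, 0.01], "rotation": [0, 0, 0], "claw": 0.57},
    {"offset": [0, 0, 0.01], "rotation": [0, 0, 0], "claw": 0.54},
    {"offset": [0, 0, 0.01], "rotation": [0, 0, 0], "claw": 0.51},
    {"offset": [0, 0, 0.01], "rotation": [0, 0, 0], "claw": 0.48},
    {"offset": [0, 0, 0.01], "rotation": [0, 0, 0], "claw": 0.45},
    {"offset": [0, 0, 0.01], "rotation": [0, 0, 0], "claw": 0.42},
    {"offset": [0, 0, 0.01], "rotation": [0, 0, 0], "claw": 0.4},
    {"offset": [0, 0, 0.01], "rotation": [0, 0, 0], "claw": 0.4},
    {"offset": [0, 0, 0.01], "rotation": [0, 0, 0], "claw": 0.4},
  ],
  force=25,
)

```text
clock: 16.87
tcp_pos: [0.61, -0.0553, 0.1232]
orientation: [-0.327, -2.762, -0.064]
contact_force: [0.6, -0.6, 5.2]
grip_width: 0.0417
gripper_force: 25.5
```

Run:
```python
from h import *
stand()
o=get_obs();R=Ro.from_rotvec(o['orientation']).as_matrix();g=(np.array(o['tcp_pos'])-.019*R[:,2]-O)*1e3
th=np.degrees(np.arctan2(R[:,2]@ex,-R[2,2]))
p0,R0=pose(g@ex,g[2],th)
A=[38,36,33,30,27,24,21,18,15,12,10,9,8,7]
for a,(p,Rr) in zip(A,arc(g@ex,g[2],th,A,th_now=39)):
    print(a,(R0.T@(p-p0)/.15).round(3),(Ro.from_matrix(R0.T@Rr).as_rotvec()/2).round(3))
```

```text
t 16.87 grasp [ 37.7  -0.6 141. ] tilt -20.79 F [ 0.71 -0.48  5.18] w 0.0417 gf 25.5
38 [0.014 0.    0.002] [ 0.    -0.009  0.   ]
36 [0.043 0.    0.006] [-0.    -0.026  0.   ]
33 [0.085 0.    0.014] [-0.    -0.052  0.   ]
30 [ 0.127 -0.     0.024] [ 0.    -0.079  0.   ]
27 [0.168 0.    0.036] [-0.    -0.105  0.   ]
24 [0.208 0.    0.051] [-0.    -0.131  0.   ]
21 [0.248 0.    0.067] [ 0.    -0.157 -0.   ]
18 [0.287 0.    0.086] [ 0.    -0.183 -0.   ]
15 [0.324 0.    0.107] [ 0.    -0.209 -0.   ]
12 [ 0.361 -0.     0.129] [ 0.    -0.236  0.   ]
10 [ 0.385 -0.     0.146] [ 0.    -0.253  0.   ]
9 [0.396 0.    0.154] [-0.    -0.262 -0.   ]
8 [0.408 0.    0.162] [-0.    -0.271 -0.   ]
7 [ 0.419 -0.     0.171] [ 0.    -0.279 -0.   ]
```

Request:
drive_tool(
  rows=[
    {"offset": [0.014, 0, 0.002], "rotation": [0, -0.009, 0], "claw": 0.4},
    {"offset": [0.043, 0, 0.006], "rotation": [0, -0.026, 0], "claw": 0.4},
    {"offset": [0.085, 0, 0.014], "rotation": [0, -0.052, 0], "claw": 0.4},
    {"offset": [0.106, 0, 0.019], "rotation": [0, -0.066, 0], "claw": 0.4},
    {"offset": [0.127, 0, 0.024], "rotation": [0, -0.079, 0], "claw": 0.4},
    {"offset": [0.148, 0, 0.03], "rotation": [0, -0.092, 0], "claw": 0.4},
    {"offset": [0.168, 0, 0.036], "rotation": [0, -0.105, 0], "claw": 0.4},
    {"offset": [0.188, 0, 0.043], "rotation": [0, -0.118, 0], "claw": 0.4},
    {"offset": [0.208, 0, 0.051], "rotation": [0, -0.131, 0], "claw": 0.4},
    {"offset": [0.228, 0, 0.059], "rotation": [0, -0.144, 0], "claw": 0.4},
    {"offset": [0.248, 0, 0.067], "rotation": [0, -0.157, 0], "claw": 0.4},
    {"offset": [0.268, 0, 0.076], "rotation": [0, -0.17, 0], "claw": 0.4},
    {"offset": [0.287, 0, 0.086], "rotation": [0, -0.183, 0], "claw": 0.4},
    {"offset": [0.324, 0, 0.107], "rotation": [0, -0.209, 0], "claw": 0.4},
    {"offset": [0.361, 0, 0.129], "rotation": [0, -0.236, 0], "claw": 0.4},
    {"offset": [0.361, 0, 0.129], "rotation": [0, -0.236, 0], "claw": 0.4},
    {"offset": [0.361, 0, 0.129], "rotation": [0, -0.236, 0], "claw": 0.4},
  ],
)

```text
clock: 18.28
tcp_pos: [0.5538, -0.0425, 0.1259]
orientation: [0.358, 3.01, -0.014]
contact_force: [-5.3, -1.3, 20.1]
grip_width: 0.0415
gripper_force: 27.9
```

Run:
```python
from h import *
stand()
f=cam('scene');cv2.imwrite('pics/g7.png',cv2.resize(f['frame'][150:270,220:380,::-1],(640,480),interpolation=2))
```

```text
t 18.28 grasp [-28.7  -1.4 144.8] tilt 6.35 F [-4.83 -2.54 20.08] w 0.0415 gf 27.9
```

View pics/g7.png

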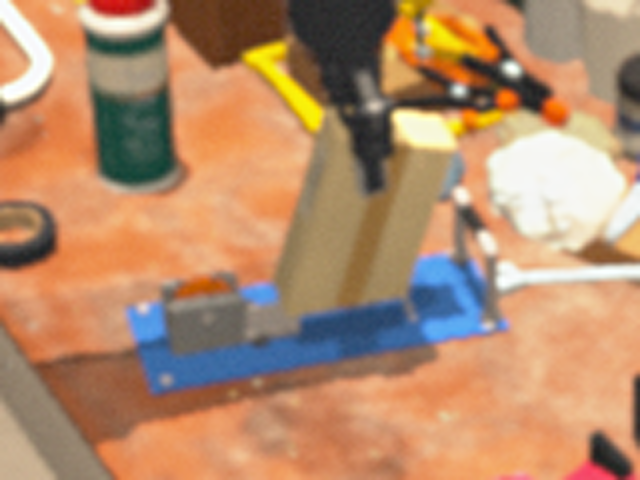

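Carton at about 12°, blade under it at (290,315). Lower the last few degrees.

Run:
```python
from h import *
p0,R0=pose(-28.7,144.8,6.35)
A=[11,10,9,8,7,6]
for a,(p,Rr) in zip(A,arc(-28.7,144.8,6.35,A,th_now=12)):
    print(a,(R0.T@(p-p0)/.15).round(3),(Ro.from_matrix(R0.T@Rr).as_rotvec()/2).round(3))
```

```text
11 [ 0.014 -0.     0.002] [ 0.    -0.009  0.   ]
10 [0.029 0.    0.004] [ 0.    -0.017  0.   ]
9 [ 0.043 -0.     0.006] [-0.    -0.026 -0.   ]
8 [ 0.058 -0.     0.008] [ 0.    -0.035  0.   ]
7 [0.072 0.    0.011] [-0.    -0.044  0.   ]
6 [0.086 0.    0.014] [ 0.    -0.052  0.   ]
```

Request:
drive_tool(
  rows=[
    {"offset": [0.014, 0, 0], "rotation": [0, -0.009, 0], "claw": 0.4},
    {"offset": [0.029, 0, 0.001], "rotation": [0, -0.017, 0], "claw": 0.4},
    {"offset": [0.043, 0, 0.003], "rotation": [0, -0.026, 0], "claw": 0.4},
    {"offset": [0.051, 0, 0.004], "rotation": [0, -0.03, 0], "claw": 0.4},
    {"offset": [0.058, 0, 0.005], "rotation": [0, -0.035, 0], "claw": 0.4},
    {"offset": [0.058, 0, 0.005], "rotation": [0, -0.035, 0], "claw": 0.4},
    {"offset": [0.058, 0, 0.005], "rotation": [0, -0.035, 0], "claw": 0.4},
  ],
)

```text
clock: 18.92
tcp_pos: [0.5465, -0.0407, 0.1243]
orientation: [0.351, 2.94, -0.026]
contact_force: [-7.1, -1.1, 21.8]
grip_width: 0.0416
gripper_force: 28.1
```

```bash
cat >> h.py <<'E'
def tilt():  # carton top face plane tilt from depth, near end away from the gripper
    f=cam('scene');P=(f['P']-O)*1e3;sx,sy,sz=P@ex,P@ey,P[...,2]
    m=(sx>-95)&(sx<60)&(abs(sy)<14)&(sz>148)&(sz<185)&(f['hsv'][...,1]>60)&(f['hsv'][...,2]>150)
    if m.sum()>20:
        k=np.polyfit(sx[m],sz[m],1);print('top face',m.sum(),'slope deg',np.degrees(np.arctan(k[0])).round(1),'x',sx[m].min().round(1),sx[m].max().round(1),'z',sz[m].min().round(1),sz[m].max().round(1))
E
python3 -c "
from h import *
stand();tilt()"
```

```text
t 18.92 grasp [-37.6  -1.3 143. ] tilt 10.39 F [-6.61 -2.74 21.8 ] w 0.0416 gf 28.1
top face 43 slope deg -2.1 x -70.2 23.2 z 148.7 175.2
```

Request:
drive_tool(
  rows=[
    {"offset": [0.007, 0, 0], "rotation": [0, -0.004, 0], "claw": 0.4},
    {"offset": [0.014, 0, 0], "rotation": [0, -0.009, 0], "claw": 0.4},
    {"offset": [0.014, 0, 0], "rotation": [0, -0.009, 0], "claw": 0.4},
    {"offset": [0.014, 0, 0], "rotation": [0, -0.009, 0], "claw": 0.4},
  ],
)

```text
clock: 19.3
tcp_pos: [0.5444, -0.0402, 0.1238]
orientation: [0.349, 2.923, -0.029]
contact_force: [-6.3, -1.7, 21.3]
grip_width: 0.0415
gripper_force: 28.0
```

Run:
```python
from h import *
stand();print(get_obs()['moment'])
f=cam('scene');P=(f['P']-O)*1e3;sx,sy,sz=P@ex,P@ey,P[...,2]
# right side face of carton (y about -21): front and rear edges vs height
for z0 in (50,70,90,140,150):
    m=(abs(sz-z0)<4)&(sy<-14)&(sy>-26)&(sx>-110)&(sx<60)&(f['hsv'][...,1]>50)
    print(z0,m.sum(),np.percentile(sx[m],[1,50,99]).round(1) if m.any() else 0)
```

```text
t 19.3 grasp [-40.1  -1.3 142.4] tilt 11.41 F [-5.71 -3.09 21.27] w 0.0415 gf 28.0
[-0.70464468  0.82231531 -0.21511048]
50 56 [-90.6 -46.2  -0.1]
70 74 [-86.8 -37.   59.2]
90 57 [-83.5 -45.9   8.4]
140 53 [-74.5 -20.4  15.6]
150 56 [-72.8 -20.1  19. ]
```

Request:
drive_tool(
  rows=[
    {"offset": [0.007, 0, -0.001], "rotation": [0, -0.004, 0], "claw": 0.4},
    {"offset": [0.014, 0, -0.001], "rotation": [0, -0.009, 0], "claw": 0.4},
    {"offset": [0.021, 0, -0.001], "rotation": [0, -0.013, 0], "claw": 0.4},
    {"offset": [0.028, 0, -0.001], "rotation": [0, -0.018, 0], "claw": 0.4},
    {"offset": [0.028, 0, -0.001], "rotation": [0, -0.018, 0], "claw": 0.4},
    {"offset": [0.028, 0, -0.001], "rotation": [0, -0.018, 0], "claw": 0.4},
  ],
)

```text
clock: 19.85
tcp_pos: [0.5403, -0.0392, 0.1228]
orientation: [0.345, 2.887, -0.035]
contact_force: [-4.1, -1.0, 17.9]
grip_width: 0.0415
gripper_force: 27.5
```

```bash
cat >> h.py <<'E'
def side():
    f=cam('scene');P=(f['P']-O)*1e3;sx,sy,sz=P@ex,P@ey,P[...,2];F=[];B=[]
    Z=np.arange(45,150,5)
    for z0 in Z:
        m=(abs(sz-z0)<4)&(sy<-14)&(sy>-26)&(sx>-110)&(sx<35)&(f['hsv'][...,1]>50)
        a=np.percentile(sx[m],[2,98]);F.append(a[0]);B.append(a[1])
    for n,e in(('front',F),('rear',B)):
        e=np.array(e);k=np.polyfit(Z,e,1);g=abs(e-np.polyval(k,Z))<3;k=np.polyfit(Z[g],e[g],1);print(n,'tilt',np.degrees(np.arctan(k[0])).round(1),'x at z=50',np.polyval(k,50).round(1),g.sum())
E
python3 -c "
from h import *
stand();side()"
```

```text
t 19.85 grasp [-45.   -1.3 141.3] tilt 13.47 F [-3.73 -1.94 17.86] w 0.0415 gf 27.5
front tilt 9.2 x at z=50 -91.5 21
rear tilt 10.5 x at z=50 -5.2 21
```

Request:
drive_tool(
  rows=[
    {"offset": [-0.001, 0, -0.004], "rotation": [0, 0, 0], "claw": 0.4},
    {"offset": [-0.013, 0, -0.001], "rotation": [0, 0, 0], "claw": 0.4},
    {"offset": [-0.026, 0, 0.002], "rotation": [0, 0, 0], "claw": 0.4},
    {"offset": [-0.039, 0, 0.005], "rotation": [0, 0, 0], "claw": 0.4},
    {"offset": [-0.039, 0, 0.005], "rotation": [0, 0, 0], "claw": 0.4},
    {"offset": [-0.039, 0, 0.005], "rotation": [0, 0, 0], "claw": 0.4},
  ],
)

```text
clock: 20.4
tcp_pos: [0.5458, -0.0405, 0.1235]
orientation: [0.345, 2.888, -0.035]
contact_force: [-7.2, -0.7, 20.9]
grip_width: 0.0415
gripper_force: 27.9
```

```bash
python3 -c "
from h import *
stand();side()"
```

```text
t 20.4 grasp [-39.3  -1.3 141.9] tilt 13.42 F [-6.84 -2.42 20.87] w 0.0415 gf 27.9
front tilt 11.0 x at z=50 -90.4 21
rear tilt 10.1 x at z=50 -1.1 20
```

Request:
drive_tool(
  rows=[
    {"offset": [-0.001, 0, -0.003], "rotation": [0, 0, 0], "claw": 0.4},
    {"offset": [-0.002, 0, -0.007], "rotation": [0, 0, 0], "claw": 0.4},
    {"offset": [-0.002, 0, -0.007], "rotation": [0, 0, 0], "claw": 0.4},
    {"offset": [-0.015, 0, -0.003], "rotation": [0, 0, 0], "claw": 0.4},
    {"offset": [-0.028, 0, -0.001], "rotation": [0, 0, 0], "claw": 0.4},
    {"offset": [-0.041, 0, 0.002], "rotation": [0, 0, 0], "claw": 0.4},
    {"offset": [-0.041, 0, 0.002], "rotation": [0, 0, 0], "claw": 0.4},
    {"offset": [-0.041, 0, 0.002], "rotation": [0, 0, 0], "claw": 0.4},
  ],
)

```text
clock: 21.12
tcp_pos: [0.5513, -0.0418, 0.1242]
orientation: [0.345, 2.889, -0.035]
contact_force: [-7.1, -1.2, 18.8]
grip_width: 0.0418
gripper_force: 26.3
```

```bash
python3 -c "
from h import *
stand();side()"
```

```text
t 21.12 grasp [-33.6  -1.2 142.7] tilt 13.37 F [-6.57 -2.85 18.85] w 0.0418 gf 26.3
front tilt 13.8 x at z=50 -89.5 21
rear tilt 12.9 x at z=50 -0.2 21
```

Run:
```python
from h import *
import h
d=np.load('scene0.npz')
h.cam=lambda n:dict(P=d['P'],hsv=d['hsv'])
h.side()
```

```text
front tilt 0.7 x at z=50 -89.0 21
rear tilt 1.7 x at z=50 -4.0 19
```

Run:
```python
from h import *
p0,R0=pose(-33.6,142.7,13.37)
A=[12,11,10,9,8,7,6]
for a,(p,Rr) in zip(A,arc(-33.6,142.7,13.37,A,th_now=13,hx=-8)):
    print(a,(R0.T@(p-p0)/.15).round(3),(Ro.from_matrix(R0.T@Rr).as_rotvec()/2).round(3))
```

```text
12 [ 0.014 -0.    -0.001] [ 0.    -0.009  0.   ]
11 [ 0.028 -0.    -0.001] [ 0.    -0.017 -0.   ]
10 [ 0.043 -0.    -0.001] [ 0.    -0.026  0.   ]
9 [ 0.057  0.    -0.001] [-0.    -0.035 -0.   ]
8 [ 0.071 -0.    -0.001] [-0.    -0.044 -0.   ]
7 [ 0.085  0.    -0.001] [-0.    -0.052  0.   ]
6 [0.099 0.    0.   ] [ 0.    -0.061  0.   ]
```

Request:
drive_tool(
  rows=[
    {"offset": [0.014, 0, -0.001], "rotation": [0, -0.009, 0], "claw": 0.4},
    {"offset": [0.028, 0, -0.001], "rotation": [0, -0.017, 0], "claw": 0.4},
    {"offset": [0.043, 0, -0.001], "rotation": [0, -0.026, 0], "claw": 0.4},
    {"offset": [0.05, 0, -0.001], "rotation": [0, -0.03, 0], "claw": 0.4},
    {"offset": [0.057, 0, -0.001], "rotation": [0, -0.035, 0], "claw": 0.4},
    {"offset": [0.057, 0, -0.001], "rotation": [0, -0.035, 0], "claw": 0.4},
    {"offset": [0.057, 0, -0.001], "rotation": [0, -0.035, 0], "claw": 0.4},
  ],
)

```text
clock: 21.75
tcp_pos: [0.5436, -0.0397, 0.1221]
orientation: [0.336, 2.819, -0.047]
contact_force: [-3.7, -1.4, 11.6]
grip_width: 0.0413
gripper_force: 25.4
```

```bash
python3 -c "
from h import *
stand();side();print(get_obs()['moment'])"
```

```text
t 21.75 grasp [-43.   -1.  140.2] tilt 17.45 F [-3.3  -2.22 11.63] w 0.0413 gf 25.4
front tilt 8.4 x at z=50 -89.1 21
rear tilt 7.4 x at z=50 -1.2 20
[-0.53916034  0.26610677 -0.22755206]
```

Request:
drive_tool(
  rows=[
    {"offset": [0.007, 0, 0], "rotation": [0, -0.004, 0], "claw": 0.4},
    {"offset": [0.014, 0, 0], "rotation": [0, -0.009, 0], "claw": 0.4},
    {"offset": [0.021, 0, 0], "rotation": [0, -0.013, 0], "claw": 0.4},
    {"offset": [0.021, 0, 0], "rotation": [0, -0.013, 0], "claw": 0.4},
    {"offset": [0.021, 0, 0], "rotation": [0, -0.013, 0], "claw": 0.4},
  ],
)

```text
clock: 22.22
tcp_pos: [0.5422, -0.0392, 0.1222]
orientation: [0.333, 2.79, -0.05]
contact_force: [-1.3, -3.5, 14.7]
grip_width: 0.0419
gripper_force: 25.5
```

```bash
python3 -c "
from h import *
stand();side();print(get_obs()['moment'])"
```

```text
t 22.22 grasp [-44.9  -0.9 140.2] tilt 19.12 F [-0.45 -3.75 14.74] w 0.0419 gf 25.5
front tilt 7.5 x at z=50 -89.4 21
rear tilt 7.4 x at z=50 -1.8 17
[-0.76506093  0.0335147  -0.15438369]
```

Request:
drive_tool(
  rows=[
    {"offset": [0, 0, 0], "rotation": [0, 0, 0], "claw": 0.47},
    {"offset": [0, 0, 0], "rotation": [0, 0, 0], "claw": 0.5},
    {"offset": [0, 0, 0], "rotation": [0, 0, 0], "claw": 0.53},
    {"offset": [0, 0, 0], "rotation": [0, 0, 0], "claw": 0.6},
    {"offset": [0, 0, 0], "rotation": [0, 0, 0], "claw": 0.75},
    {"offset": [0, 0, 0], "rotation": [0, 0, 0], "claw": 0.9},
    {"offset": [0, 0, 0], "rotation": [0, 0, 0], "claw": 0.95},
    {"offset": [0, 0, 0], "rotation": [0, 0, 0], "claw": 0.95},
    {"offset": [0, 0, -0.1], "rotation": [0, 0, 0], "claw": 0.95},
    {"offset": [0, 0, -0.25], "rotation": [0, 0, 0], "claw": 0.95},
    {"offset": [0, 0, -0.45], "rotation": [0, 0, 0], "claw": 0.95},
    {"offset": [0, 0, -0.65], "rotation": [0, 0, 0], "claw": 0.95},
    {"offset": [0, 0, -0.75], "rotation": [0, 0, 0], "claw": 0.95},
    {"offset": [0, 0, -0.75], "rotation": [0, 0, 0], "claw": 0.95},
    {"offset": [0, 0, -0.75], "rotation": [0, 0, 0], "claw": 0.95},
  ],
)

```text
clock: 23.52
tcp_pos: [0.5049, -0.0293, 0.2273]
orientation: [0.33, 2.794, -0.047]
contact_force: [0.0, -0.4, -0.9]
grip_width: 0.0808
gripper_force: 0.0
```

```bash
python3 -c "
from h import *
stand();side();blade()
f=cam('scene');cv2.imwrite('pics/g8.png',cv2.resize(f['frame'][150:270,220:380,::-1],(640,480),interpolation=2))"
```

```text
t 23.52 grasp [-8.350e+01 -1.000e-01  2.453e+02] tilt 18.87 F [ 0.09 -0.36 -0.87] w 0.0808 gf 0.0
front tilt 8.2 x at z=50 -89.8 21
rear tilt 8.4 x at z=50 -3.0 20
blade tip x [-98.8 -42.8 -31.3] 72
```

View pics/g8.png

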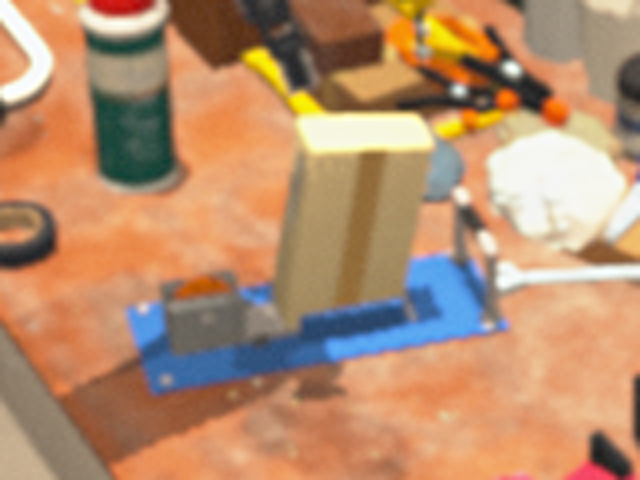

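The carton stands free on the blade (toe at (285,318)), slanting about 7–8°, with its heel at about x -6. The gripper is clear.

```bash
python3 -c "
from h import *
print(hand_in())"
```

```text
the job is handed in; nothing more can be done
None
```

I handed the job in: the carton rests on the fully-in blade, slanting back about 7–8° by the camera, with the gripper clear and no bystander touched; `hand_in` returned no verdict.

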